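Weigh a glaze bottle from the carton on a two-pan balance

TASK

Draw the blue-capped glaze bottle out of the leaning partitioned carton and stand it upright in the middle of the black rubber-faced pan of the balance. Once you have let it go, stand as many of the brass (100 g) and steel (50 g) weights on the bare steel pan as it takes to bring the needle to rest in the green band. Leave the other bottles in their cells and do not disturb the other things on the table.

Things in the scene. Friction and masses are not known exactly. Their poses are not given: they have to be found in the camera images.
- carton: open cardboard carton fixed on a sloped stand; origin on the table below it, x and y level, z up. It leans towards the frame's -x by 0.5 rad (29 degrees): its cells' axis points along (-0.479, 0, 0.878) in this frame. Bottles stand on the cell floors along that axis, leaning on the wall on the -x side, cap tops 14 mm below the rim
- carton_mouth (a point): middle of the carton's open top, level with the rim. Carton 135 mm up the slope, 280 mm along y, 160 mm deep; walls and dividers 4 mm thick, all as high as the rim. Two rows (front lower, back higher) of three cells, each 62 mm up the slope by 88 mm along y, columns 92 mm apart
- blue_bottle_mid (a point): bottle to be weighed: white, blue band, blue cap, in one of the three back-row cells. 142 mm long: body 46 mm across up to 92 mm, shoulder, then a straight cap 26 mm across from 111 to 142 mm, good to grip along the bottle's axis; about 100 to 210 g, unknown beforehand. This point is its centre, 71 mm from base and cap top; z runs along the axis to the cap
- blue_bottle: the same blue bottle; origin at the centre of its underside
- yellow_bottle_mid (a point): yellow bottle, back row, to be left in place; same shape as the blue one; this point is its centre, half-way up (71 mm from the base), z towards the cap
- green_bottle_mid (a point): green bottle, back row, to be left in place; same shape as the blue one; this point is its centre, half-way up (71 mm from the base), z towards the cap
- red_bottle_mid (a point): red bottle, front row, to be left in place; same shape as the blue one; this point is its centre, half-way up (71 mm from the base), z towards the cap
- bottle_pan_top (a point): centre of the top face of the bottle pan: black rubber-faced disc 110 mm across on the balance's left (+y) side, 108 mm above the table when level. Pans stay horizontal and move straight up and down, 12 mm each way between stops; x, y axes are the balance's
- weight_pan_top (a point): centre of the top face of the weight pan: bare steel disc 110 mm across, 190 mm from the bottle pan, on the balance's right; it goes up as much as the bottle pan goes down
- bottle_pan (a joint): how far the bottle pan stands below level, in m: 0 level, +0.012 lower stop, -0.012 upper stop; a spring gives 1 mm for about 10 g of difference between the pans. A red needle on the white dial between the pans (101 mm above the table) swings towards the lower pan, 0.03 rad per mm; it is in the green band when the pans are within 3.5 mm of level
- brass_a_mid (a point): brass weight of 100 g: body 24 mm across and 24 mm high, neck, then a knob 14 mm across from 28 mm to its top at 42 mm. Stands on a wooden board 8 mm thick. This point is half-way up (21 mm)
- brass_b_mid (a point): second brass weight of 100 g, same as the first
- steel_w_mid (a point): steel weight of 50 g: body 20 mm across and 18 mm high, knob 12 mm across from 22 mm to its top at 34 mm. This point is half-way up (17 mm)
- pinch_pot: small terracotta bowl, 80 mm across, 55 mm high, at the far side; a bystander; origin under its centre
- clay_block: brown clay block 100 x 70 x 50 mm; a bystander; origin under its centre
- brass_tool: thin brass-handled modelling tool about 160 mm long, lying; a bystander
- palette_knife: flat spatula lying at the far side; a bystander

How it is judged:
By the outcome, as a careful person would: the job done as asked, in the order asked, and still so for the second after the job is handed in, with the robot touching nothing.
It also fails if it takes over 72 s, if anything falls off the work surface, if the arm or the gripper's body presses on something with over 40 N, if the wrist force passes 120 N, or if a joint passes its speed limit or range.

ROBOT

A 7-joint arm with a two-finger parallel gripper is mounted at the origin on the work surface. World frame = base frame: x ahead of the robot, y to its left, z up, the work surface at z = 0. Lengths are in m, angles in rad, forces in N, time in s.
With the tool pointing down it reaches from about 0.425 to 0.825 m from the base axis. Payload 3.6 kg.
Tool frame: the origin (TCP) lies where the fingers leave the gripper's body, on its centre line; the fingertips stand 73 mm ahead of it and the grasp point (between the pads) lies 54 mm ahead of it; x points along the fingers, y is the direction in which the jaws open and shut, and the axes are right-handed (so a half turn about x gives the same grasp; the last joint's range is limited). The gripper opens to 85 mm and grips with 20 to 120 N. Pads are 22 mm wide; open, the fingers measure 114 mm over their backs; the gripper's body (76 mm by 85 mm) begins 54 mm behind the grasp point. The pads swing forward as they close: fully open they stand 13 mm farther back than shut.
Start: joints at [-1.2, 0.615, -0.013, 1.423, 0.008, 1.103, -0.04], TCP at [0.251, 0.599, 0.304] pointing down, gripper open.
Joint ranges: [-3.12, 3.12], [-0.3, 2.06], [-1.34, 1.32], [0.26, 2.42], [-1.36, 4.5], [0.01, 1.98], [-2.84, 2.84]. Speed limits (rad/s): [2.79, 2.79, 3.14, 3.14, 3.14, 3.14, 3.14].

INTERFACE

Orientations are given as a unit quaternion [x, y, z, w].
In Python, from station import arm, snapshot, camera_info, ticket gives the robot as it stands. Calls block until the motion is done:
- arm.movep(position, orientation): joint-space move of the TCP to a pose.
- arm.line_to(position, velocity=0.15, ori=None): straight line of the TCP; ori=None keeps the orientation; velocity is the mean speed in m/s.
- arm.move_j(angles): joint-space move.
- arm.move_gripper(opening, effort=None): opening from 0.0 (shut) to 1.0 (fully open); effort is the grip in N (None keeps the last); returns when the fingers have stopped.
- arm.pause(seconds).
- arm.ik(position, orientation): joint angles nearest the present ones, or None.
- snapshot(name): name is "scene" or "top"; returns the picture (480x640x3 uint8, blue, green, red); there is no depth.
- camera_info(name): a dict with "fx", "fy", "cx", "cy" (pixels), "dist_coeffs" ([k1, k2, p1, p2, k3] as OpenCV has them; the pictures are not rectified), "R" (3x3) and "t" (3): a world point X has camera coordinates R X + t. Camera axes: x right, y down, z forward; pixel columns grow to the right and rows downward; lengths in m; the calibration is good to about 2 mm. A picture is of the moment at which its call begins. camera_info takes no time and is no camera call.
A pose or a line that the arm cannot do raises arm.MotionError and nothing moves.
- ticket.finish_job(): hands the job in, once; it reports no verdict.
Readings, each from a call of its own:
- arm.read_time(): time.
- arm.read_joint_positions(): joint angles.
- arm.read_dq(): joint speeds.
- arm.read_effort(): joint torques, N m.
- arm.read_tool_pos(): TCP position.
- arm.read_eef_rot(): TCP orientation.
- arm.read_ft_force(): force on the tool from outside, world axes, zero at the start.
- arm.read_wrist_torque(): the same for the moment, N m.
- arm.read_opening(): opening from 0.0 (shut) to 1.0 (fully open).
Only numpy, scipy, OpenCV 4.12 (cv2) and the standard library are available. Lean on these libraries where they do the work, as an engineer would, in place of code of your own. Each camera call takes 0.05 s, during which the arm holds its last target.

## Working session

There is one attempt and no reset: what is moved stays moved. The work goes in short steps, each a Python script; the robot and the scene stay as the last script left them, time stands still between calls to the robot, and variables do not carry over. Pictures are saved under pics/ and viewed, and the job is handed in when it is done.

```bash
ls; mkdir -p pics; python3 - <<'E'
from station import arm, snapshot, camera_info
import cv2
for n in ("scene","top"):
    cv2.imwrite(f"pics/{n}0.png",snapshot(n)); c=camera_info(n); print(n,c)
print(arm.read_time(),arm.read_tool_pos(),arm.read_eef_rot())
E
```

```text
pics
scene {'fx': 484.07805895120356, 'fy': 484.07805895120356, 'cx': 326.9346993179539, 'cy': 225.35595024758913, 'dist_coeffs': array([-0.09439196,  0.        ,  0.        ,  0.        ,  0.        ]), 'R': array([[ 0.81071312,  0.58533359,  0.0113498 ],
       [ 0.48064248, -0.65439235, -0.58374092],
       [-0.33425595,  0.47870162, -0.81186065]]), 't': array([-0.45393772, -0.23383296,  1.5044877 ])}
top {'fx': 560.5726959293794, 'fy': 560.5726959293794, 'cx': 319.5755753076235, 'cy': 245.23451746613014, 'dist_coeffs': array([0.05571117, 0.        , 0.        , 0.        , 0.        ]), 'R': array([[ 0.01629351, -0.99977245, -0.01376838],
       [-0.99109641, -0.01432914, -0.1323729 ],
       [ 0.13214549,  0.01580261, -0.99110436]]), 't': array([-0.03833636,  0.61757622,  1.31085905])}
0.1 [0.25099502 0.59904526 0.3028495 ] [ 0.13856025  0.6933853  -0.14013916  0.69309372]
```

View pics/scene0.png

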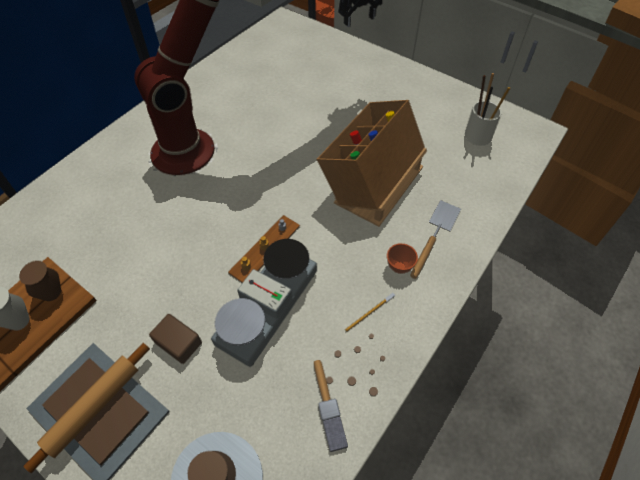

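View pics/top0.png

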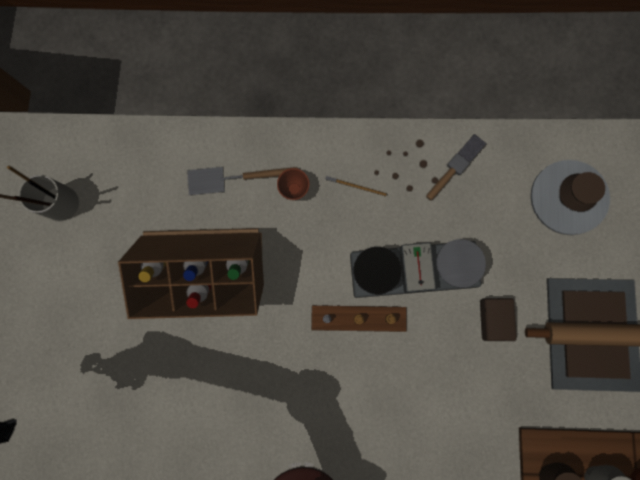

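The top view shows the carton at (120-265, 230-318), with the blue cap about (190,272). The balance is at (350-487, 240-297), with the weights on a board at (328..392, 319). I'll enlarge these areas.

```bash
python3 - <<'E'
import cv2
def crop(n,x0,y0,w,h,k,out):
    im=cv2.imread(n)[y0:y0+h,x0:x0+w]
    im=cv2.convertScaleAbs(im,alpha=1.3,beta=10)
    cv2.imwrite(out,cv2.resize(im,None,fx=k,fy=k,interpolation=cv2.INTER_CUBIC))
crop('pics/top0.png',110,220,160,105,5,'pics/c1.png')
crop('pics/top0.png',305,230,190,105,4,'pics/c2.png')
crop('pics/scene0.png',310,90,130,135,4,'pics/c3.png')
crop('pics/scene0.png',205,205,130,160,3.7,'pics/c4.png')
E
```

```text
(no output)
```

View pics/c1.png

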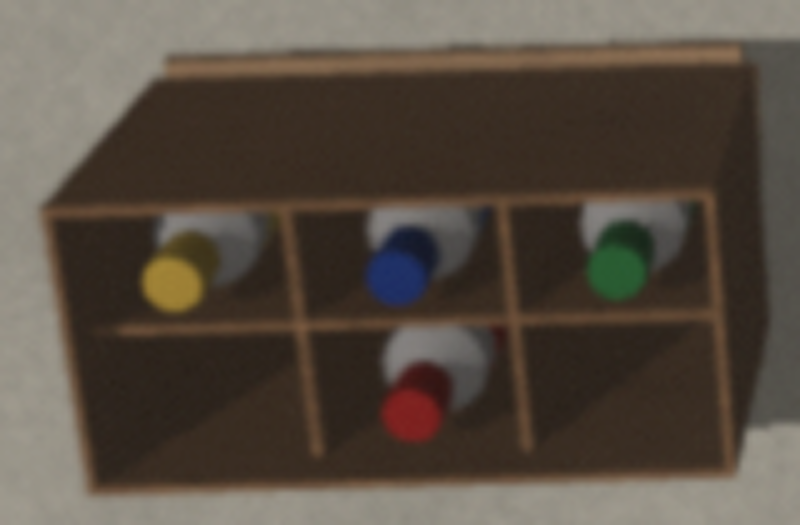

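View pics/c2.png

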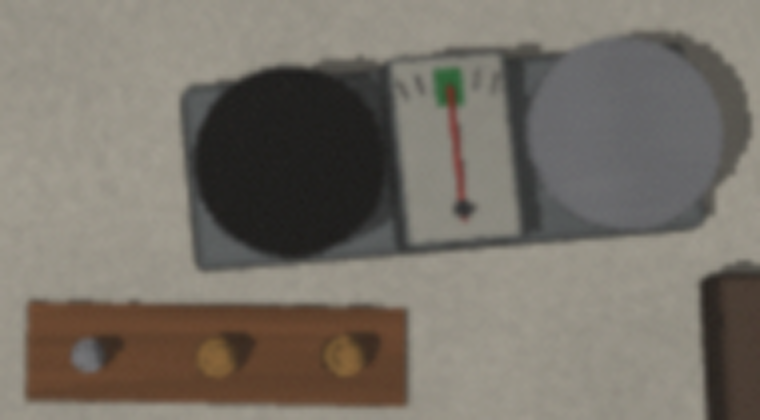

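View pics/c3.png

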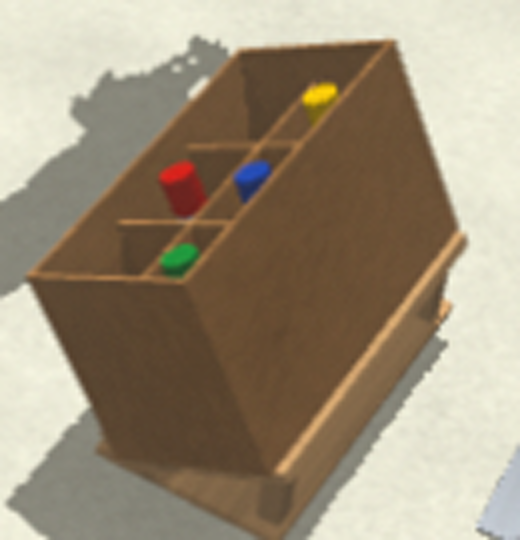

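View pics/c4.png

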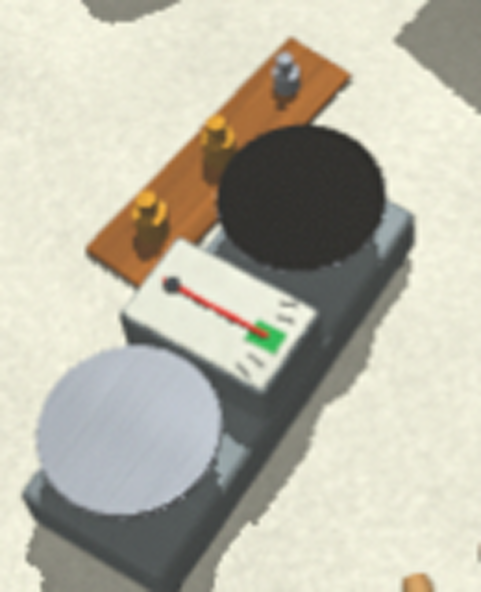

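```bash
cat > h.py <<'E'
import numpy as np, cv2
from station import camera_info
CI={n:camera_info(n) for n in("scene","top")}
def ray(n,uv):
    c=CI[n];K=np.array([[c['fx'],0,c['cx']],[0,c['fy'],c['cy']],[0,0,1]])
    p=cv2.undistortPoints(np.array([[uv]],float),K,c['dist_coeffs'])[0,0]
    d=c['R'].T@np.array([p[0],p[1],1]);return -c['R'].T@c['t'],d/np.linalg.norm(d)
def tri(ut,us):
    A=np.zeros((3,3));b=np.zeros(3);R=[ray('top',ut),ray('scene',us)]
    for o,d in R:
        P=np.eye(3)-np.outer(d,d);A+=P;b+=P@o
    X=np.linalg.solve(A,b)
    return X,[np.linalg.norm((np.eye(3)-np.outer(d,d))@(X-o)) for o,d in R]
def atz(n,uv,z):
    o,d=ray(n,uv);return o+d*(z-o[2])/d[2]
def proj(n,X):
    c=CI[n];K=np.array([[c['fx'],0,c['cx']],[0,c['fy'],c['cy']],[0,0,1]])
    return cv2.projectPoints(np.array(X,float).reshape(-1,3),cv2.Rodrigues(c['R'])[0],c['t'],K,c['dist_coeffs'])[0][:,0]
def o(c,x0,y0,k): return ((c[0]+.5)/k-.5+x0,(c[1]+.5)/k-.5+y0)
E
python3 - <<'E'
from h import *
np.set_printoptions(precision=4,suppress=True)
c1=lambda c:o(c,110,220,5);c2=lambda c:o(c,305,230,4);c3=lambda c:o(c,310,90,4);c4=lambda c:o(c,205,205,3.7)
P={}
for n,a,b in [('BL',(43,208),(397,42)),('BR',(713,192),(185,280)),('FR',(735,474),(32,275)),('FL',(90,490),(240,50)),
 ('yel',(173,285),(320,93)),('blu',(396,277),(254,169)),('grn',(616,272),(180,256)),('red',(413,415),(179,172))]:
    X,e=tri(c1(a),c3(b));P[n]=X;print(n,X,np.array(e))
for n,a,b in [('bpan',(290,163),(302,195)),('wpan',(626,132),(128,430)),('st',(89,352),(285,60)),('bm',(216,354),(217,122)),('br',(346,353),(150,200))]:
    X,e=tri(c2(a),c4(b));P[n]=X;print(n,X,np.array(e))
d=lambda a,b:np.linalg.norm(P[a]-P[b])
print(d('BL','BR'),d('FL','FR'),d('BL','FL'),d('BR','FR'),d('bpan','wpan'),d('yel','blu'),d('blu','grn'))
m=sum(P[k] for k in('BL','BR','FR','FL'))/4;print('mouth',m)
yv=(P['BL']-P['BR']+P['FL']-P['FR']);yv/=np.linalg.norm(yv);xv=(P['BL']-P['FL']+P['BR']-P['FR']);xv/=np.linalg.norm(xv)
print(yv,xv,np.cross(xv,yv))
E
```

```text
BL [0.5558 0.3879 0.2162] [0.0009 0.0009]
BR [0.5657 0.1086 0.2204] [0.0005 0.0005]
FR [0.4505 0.1043 0.1564] [0.0013 0.0013]
FL [0.4383 0.3816 0.1544] [0.0009 0.0009]
yel [0.526  0.3414 0.1869] [0.0003 0.0003]
blu [0.5309 0.2468 0.189 ] [0.0007 0.0007]
grn [0.5344 0.1536 0.185 ] [0.0003 0.0003]
red [0.4737 0.245  0.1551] [0.0009 0.0009]
bpan [ 0.5541 -0.1613  0.1054] [0.0007 0.0007]
wpan [ 0.5742 -0.3515  0.1063] [0. 0.]
st [ 0.4452 -0.0491  0.0419] [0.0003 0.0003]
bm [ 0.4452 -0.1238  0.0503] [0.0004 0.0004]
br [ 0.4477 -0.1996  0.0473] [0.0004 0.0004]
0.27955267086941876 0.27757358015896966 0.1328556336357449 0.13185817594988625 0.19125684853608865 0.09482249060934479 0.09326589478407805
mouth [0.5026 0.2456 0.1868]
[-0.0395  0.9992 -0.011 ] [0.8789 0.0402 0.4753] [-0.4753 -0.0091  0.8798]
```

Triangulation agrees with the stated sizes: carton 279 x 132 mm, 29° lean, pan spacing 191 mm, caps about 12-14 mm below the rim. Next I check IK for the whole plan.

```bash
cat >> h.py <<'E'
from scipy.spatial.transform import Rotation as Rn
YAW=0.0395
A=np.array([-0.4794*np.cos(YAW),-0.4794*np.sin(YAW),0.8776])
CY=np.array([-np.sin(YAW),np.cos(YAW),0])
def quat(x,y):
    x=np.array(x,float);x/=np.linalg.norm(x);y=np.array(y,float);y-=x*(x@y);y/=np.linalg.norm(y)
    return Rn.from_matrix(np.c_[x,y,np.cross(x,y)]).as_quat()
CAP=np.array([0.531,0.2468,0.1875])
BP=np.array([0.5541,-0.1613,0.106]);WP=np.array([0.5742,-0.3515,0.106])
E
python3 - <<'E'
from h import *
from station import arm
np.set_printoptions(precision=3,suppress=True)
c2=lambda c:o(c,305,230,4)
print('weights top',atz('top',c2((89,352)),.042),atz('top',c2((216,354)),.05),atz('top',c2((346,353)),.05))
print('pans',atz('top',c2((290,163)),.108),atz('top',c2((626,132)),.108))
print(Rn.from_quat(arm.read_eef_rot()).as_matrix(),arm.read_opening(),arm.read_ft_force())
g=CAP-0.011*A+0.054*A
for s in(1,-1):
  for nm,p,q in [('pre',g+.08*A,quat(-A,s*CY)),('grasp',g,quat(-A,s*CY)),('lift',g+.19*A,quat(-A,s*CY)),
   ('pan',[BP[0],BP[1],.42],quat([0,0,-1],[0,s,0])),('panlow',[BP[0],BP[1],.28],quat([0,0,-1],[0,s,0])),('w',[.445,-.049,.08],quat([0,0,-1],[0,s,0])),('w3',[.447,-.2,.08],quat([0,0,-1],[0,s,0])),('wp',[.575,-.35,.2],quat([0,0,-1],[0,s,0]))]:
    j=arm.ik(p,q);print(s,nm,None if j is None else np.array(j))
E
```

```text
weights top [ 0.445 -0.049  0.042] [ 0.445 -0.124  0.05 ] [ 0.447 -0.2    0.05 ]
pans [ 0.553 -0.162  0.108] [ 0.574 -0.351  0.108]
[[-0.001  0.386  0.922]
 [-0.002  0.922 -0.386]
 [-1.    -0.002  0.   ]] 0.9994935977415803 [ 0.259 -0.48   0.115]
1 pre [-0.801  0.341  0.216  2.071  0.565  0.363  0.504]
1 grasp [-0.796  0.507  0.293  2.071  0.627  0.178  0.445]
1 lift [-0.884  0.139  0.196  2.015  0.465  0.636  0.587]
1 pan [-0.028  0.434  0.435  1.459 -0.185  1.29   1.994]
1 panlow [ 0.129  0.529  0.182  1.678 -0.113  0.945  1.924]
1 w [ 0.127  0.707 -0.098  2.189  0.253  0.256  1.378]
1 w3 [ 0.485  0.736 -0.164  2.074  0.32   0.355  1.633]
1 wp [ 0.455  0.754  0.108  1.468 -0.092  0.925  2.16 ]
-1 pre [-1.241  0.442  0.854  2.082 -0.351  0.316 -1.736]
-1 grasp [-1.02   0.566  0.636  2.077 -0.598  0.166 -1.499]
-1 lift [-1.457  0.19   0.894  2.027  0.206  0.576 -2.286]
-1 pan [-0.323  0.557  0.999  1.468 -0.471  1.372 -0.872]
-1 panlow [-0.244  0.645  0.826  1.69  -0.536  1.048 -0.813]
-1 w [-0.094  0.72   0.23   2.195 -0.569  0.283 -0.939]
-1 w3 [ 0.277  0.738  0.149  2.08  -0.301  0.344 -0.898]
-1 wp [ 0.083  0.905  0.868  1.482 -0.737  1.103 -0.469]
```

```bash
python3 - <<'E'
from h import *
from station import arm,snapshot
np.set_printoptions(precision=3,suppress=True)
g=CAP+(0.054-0.011)*A;q=quat(-A,CY)
arm.movep(g+.10*A,q); arm.move_gripper(0.5,50)
arm.line_to(g+.045*A,0.15)
print(arm.read_time(),arm.read_tool_pos(),g+.045*A,arm.read_opening())
for n in("scene","top"): 
    im=snapshot(n); cr=im[90:225,310:440] if n=="scene" else im[200:325,110:270]
    cv2.imwrite(f"pics/a_{n}.png",cv2.resize(cr,None,fx=4,fy=4,interpolation=cv2.INTER_CUBIC))
E
```

```text
2.6833 [0.489 0.245 0.265] [0.489 0.245 0.265] 0.5044948157468736
```

View pics/a_scene.png

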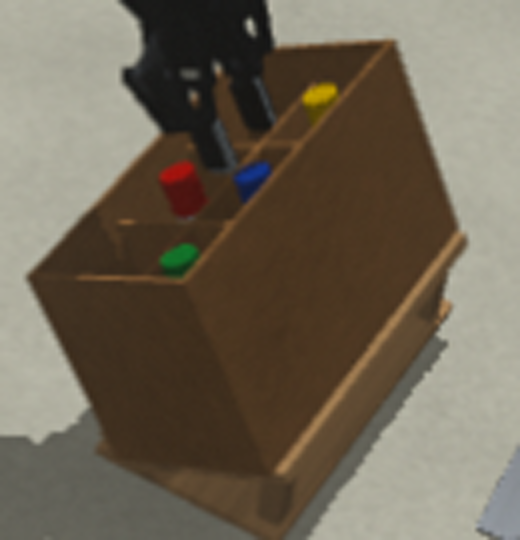

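View pics/a_top.png

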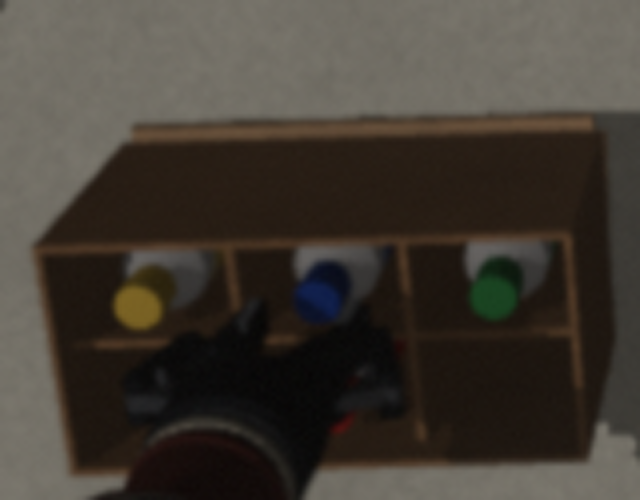

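The fingertips straddle the blue cap, at crop (258,305) and (360,315) in the top view. I'll check those against the projected geometry before going in.

```bash
python3 - <<'E'
from h import *
np.set_printoptions(precision=1,suppress=True)
g=CAP+(0.054-0.011)*A+.045*A
T=[g-.073*A+s*CY*.0285 for s in(1,-1)]+[g-.063*A+s*CY*.0285 for s in(1,-1)]+[CAP]
print(((proj('top',T)-[110,200])*4).round(),((proj('scene',T)-[310,90])*4).round())
E
```

```text
[[254. 312.]
 [363. 309.]
 [250. 320.]
 [359. 317.]
 [315. 299.]] [[265. 127.]
 [222. 175.]
 [260. 114.]
 [217. 162.]
 [251. 169.]]
```

The projections match the images. I'll go in, grip and draw the bottle out.

```bash
python3 - <<'E'
from h import *
from station import arm,snapshot
np.set_printoptions(precision=3,suppress=True)
def ft(n=12):
    v=[]
    for _ in range(n): v.append(arm.read_ft_force()); arm.pause(.02)
    return np.mean(v,0),np.std(v,0)
g=CAP+(0.054-0.011)*A
b=ft();print('base',b)
arm.line_to(g,0.08)
print('in',arm.read_ft_force(),arm.read_tool_pos()-g)
arm.move_gripper(0.0,50)
print('open',arm.read_opening(),arm.read_ft_force())
arm.line_to(g+.03*A,0.08)
print('30mm',arm.read_ft_force(),arm.read_opening())
arm.line_to(g+.19*A,0.15); arm.pause(.2)
f=ft();print('held',f, 'mass',-(f[0]-b[0])[2]/9.81,arm.read_opening(),arm.read_time())
for n in("scene","top"): cv2.imwrite(f"pics/b_{n}.png",snapshot(n))
E
```

```text
base (array([0.199, 0.082, 0.113]), array([0.544, 0.372, 0.446]))
in [ 0.938  0.588 -0.925] [ 0.  0. -0.]
open 0.2902031769301806 [-2.433 -0.189  2.437]
30mm [ 0.581  0.747 -0.803] 0.2870523672839947
held (array([-0.067, -0.102, -2.019]), array([0.366, 0.426, 0.459])) mass 0.21734391715988532 0.28866438342654716 6.1333
```

View pics/b_scene.png

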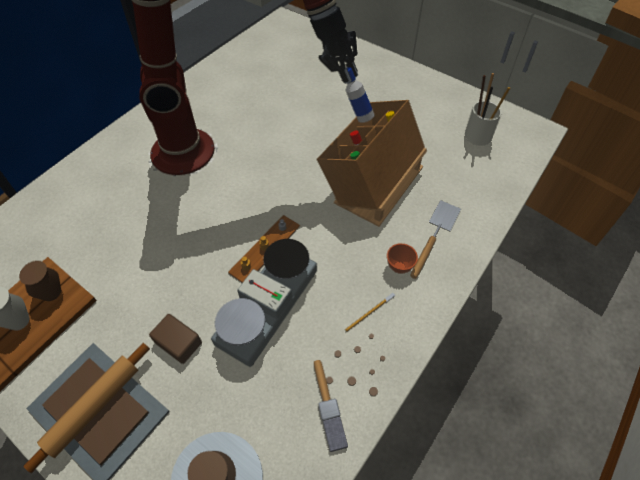

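View pics/b_top.png

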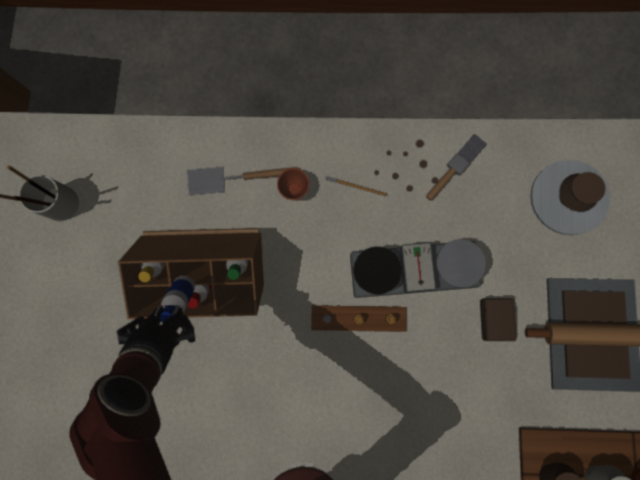

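The bottle is held clear above the carton, with base near scene (363,118), and the others are still in their cells. Rough mass is 0.2 kg. Next it goes upright above the pan.

```bash
python3 - <<'E'
from h import *
from station import arm,snapshot
np.set_printoptions(precision=3,suppress=True)
bal=quat([0,0,-1],[0,1,0])
arm.line_to([BP[0]-.04,0.03,.43],0.3,bal)
arm.line_to([BP[0],BP[1],.34],0.25); arm.pause(.2)
v=[]
for _ in range(25): v.append(arm.read_ft_force()); arm.pause(.02)
print(np.mean(v,0),arm.read_time(),arm.read_opening(),arm.read_tool_pos())
for n,(x,y,w,h) in dict(scene=(200,130,150,200),top=(300,200,200,150)).items():
    im=snapshot(n);cv2.imwrite(f"pics/d_{n}f.png",im)
    cv2.imwrite(f"pics/d_{n}.png",cv2.resize(im[y:y+h,x:x+w],None,fx=3,fy=3,interpolation=cv2.INTER_CUBIC))
E
```

```text
[ 0.111 -0.008 -2.18 ] 9.275 0.28892809359686067 [ 0.554 -0.161  0.34 ]
```

View pics/d_scene.png

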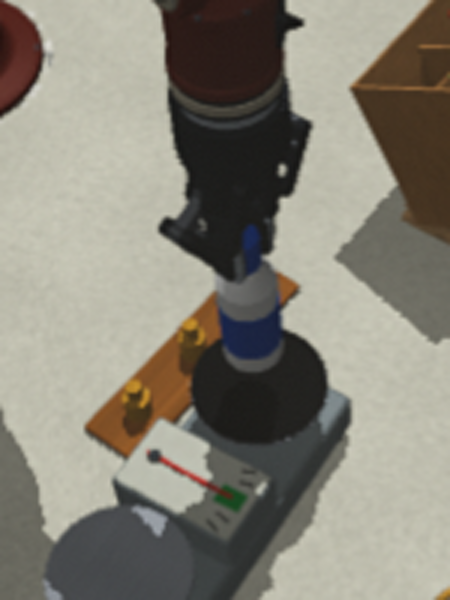

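View pics/d_top.png

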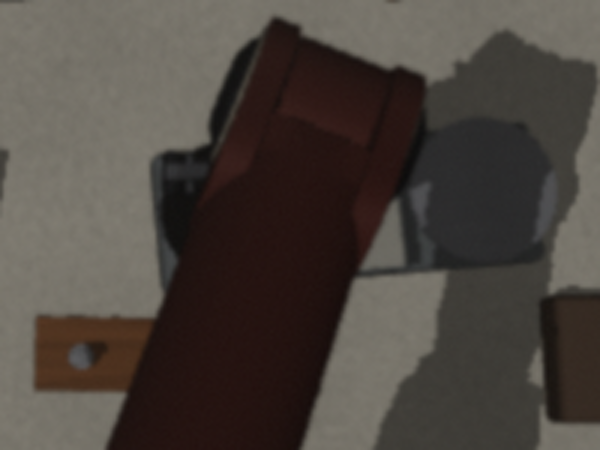

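```bash
python3 - <<'E'
from h import *
np.set_printoptions(precision=1,suppress=True)
b=.34-.054+.011-.142
pts=[[BP[0],BP[1],b+z] for z in(0,.092,.142)]
print(b,(proj('scene',pts)-[200,130])*3)
# base ellipse extremes
t=np.linspace(0,2*np.pi,100)
for z in(0,.092):
    E=(proj('scene',np.c_[BP[0]+.023*np.cos(t),BP[1]+.023*np.sin(t),0*t+b+z])-[200,130])*3
    print(z,E.min(0),E.max(0))
im=cv2.imread('pics/d_scenef.png')[190:270,255:315]
cv2.imwrite('pics/d2.png',cv2.resize(im,None,fx=7,fy=7,interpolation=cv2.INTER_CUBIC))
E
```

```text
0.15500000000000005 [[254.2 347.9]
 [246.6 277.5]
 [242.  234.9]]
0 [224.3 323.2] [284.1 373.2]
0.092 [214.5 251.9] [278.6 303.8]
```

View pics/d2.png

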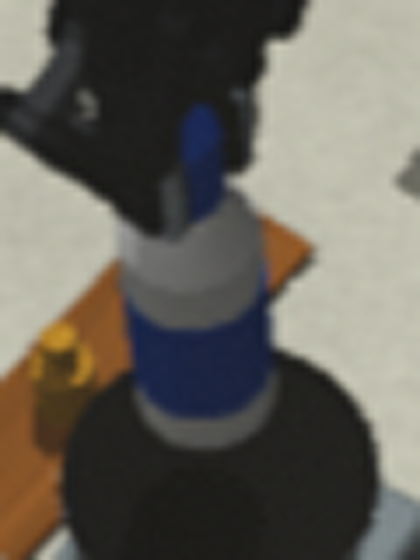

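It hangs upright, with the base outline matching projection within a pixel. I'll lower it onto the pan while watching force.

```bash
python3 - <<'E'
from h import *
from station import arm,snapshot
np.set_printoptions(precision=3,suppress=True)
def fz(n=4):
    v=[]
    for _ in range(n): v.append(arm.read_ft_force()[2]); arm.pause(.01)
    return np.mean(v)
P=lambda z:[BP[0],BP[1],z]
arm.line_to(P(.294),.12); f0=fz(); print(.294,f0)
z=.294
for z in [.290,.287,.284,.2825,.2815,.2805,.2795,.2785,.2775]:
    arm.line_to(P(z),.06); f=fz(); print(z,round(f,2))
    if f>1.5: break
im=snapshot('scene');cv2.imwrite('pics/e.png',cv2.resize(im[170:340,200:350],None,fx=4,fy=4)[:,:])
print(arm.read_time())
E
```

```text
0.294 -1.440564338313891
0.29 -1.44
0.287 -1.34
0.284 -0.8
0.2825 -0.7
0.2815 2.75
11.4083
```

View pics/e.png

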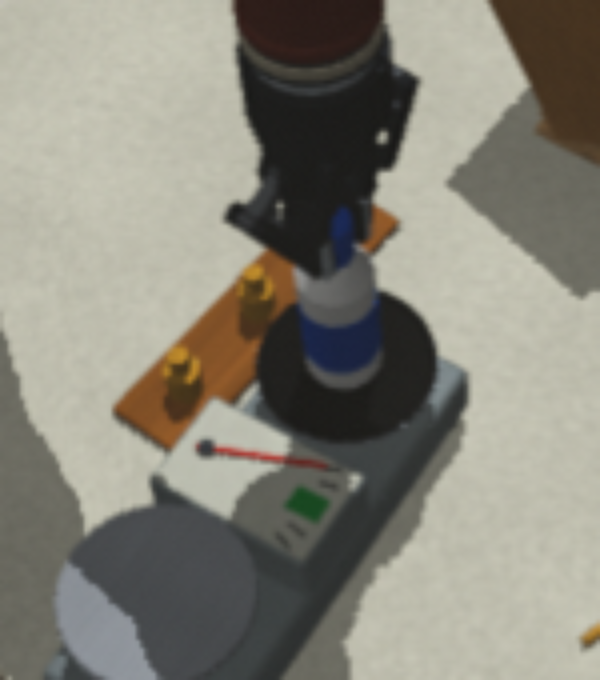

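The pan is on its lower stop with the needle swung to the bottle side. I'll release, retreat and look.

```bash
python3 - <<'E'
from h import *
from station import arm,snapshot
np.set_printoptions(precision=3,suppress=True)
arm.line_to([BP[0],BP[1],.2822],.05)
arm.move_gripper(.6)
arm.line_to([BP[0],BP[1],.37],.2)
arm.movep([.4475,-.1998,.20],quat([0,0,-1],[0,1,0])); arm.move_gripper(.5)
print(arm.read_time())
for n,(x,y,w,h) in dict(scene=(200,170,150,190),top=(300,200,200,150)).items():
    im=snapshot(n);cv2.imwrite(f"pics/f_{n}f.png",im)
    cv2.imwrite(f"pics/f_{n}.png",cv2.resize(im[y:y+h,x:x+w],None,fx=3,fy=3,interpolation=cv2.INTER_CUBIC))
E
```

```text
13.7083
```

View pics/f_scene.png

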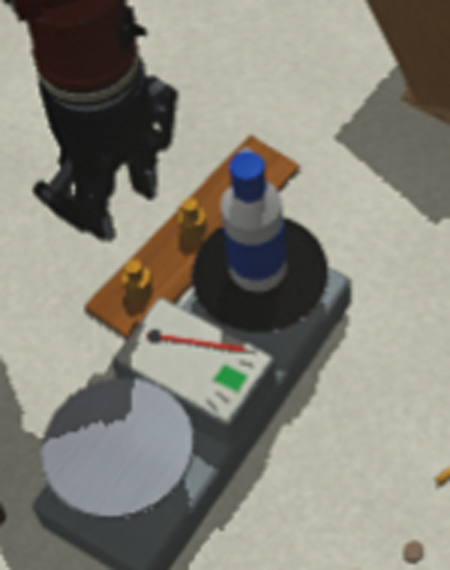

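View pics/f_top.png

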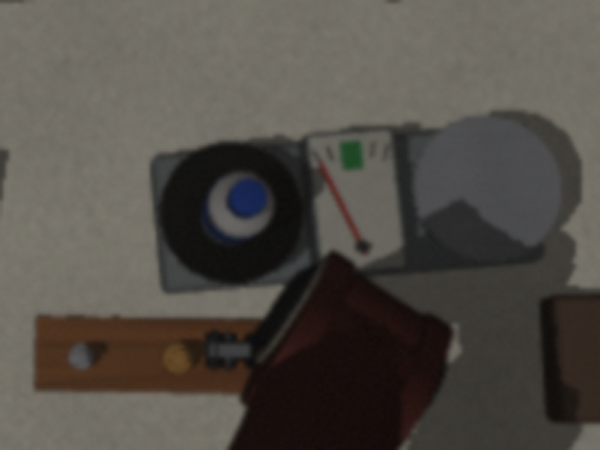

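The bottle stands upright in the middle of the pan (top crop 237,210 against pan centre 232,212). Next, the first brass weight.

```bash
cat >> h.py <<'E'
QD=quat([0,0,-1],[0,1,0])
BX=np.array([0.9945,0.105,0])
def fz(n=4):
    from station import arm
    v=[]
    for _ in range(n): v.append(arm.read_ft_force()[2]); arm.pause(.01)
    return np.mean(v)
E
python3 - <<'E'
from h import *
from station import arm,snapshot
np.set_printoptions(precision=3,suppress=True)
x,y=.4475,-.1998
arm.line_to([x,y,.13],.2); arm.line_to([x,y,.089],.08); print('down',fz())
arm.move_gripper(0,30); print('grip',arm.read_opening(),arm.read_opening()*85)
arm.line_to([x,y,.10],.06); arm.line_to([x,y,.26],.25); print('up',fz(8),arm.read_opening(),arm.read_time())
t=WP-.02*BX
arm.line_to([t[0],t[1],.25],.25)
cv2.imwrite('pics/g.png',cv2.resize(snapshot('scene')[150:360,180:350],None,fx=3,fy=3,interpolation=cv2.INTER_CUBIC))
E
```

```text
down 0.47576310699806934
grip 0.2573304233417744 21.873085984050824
up -1.2921179756879593 0.2570028218593711 16.5
```

View pics/g.png

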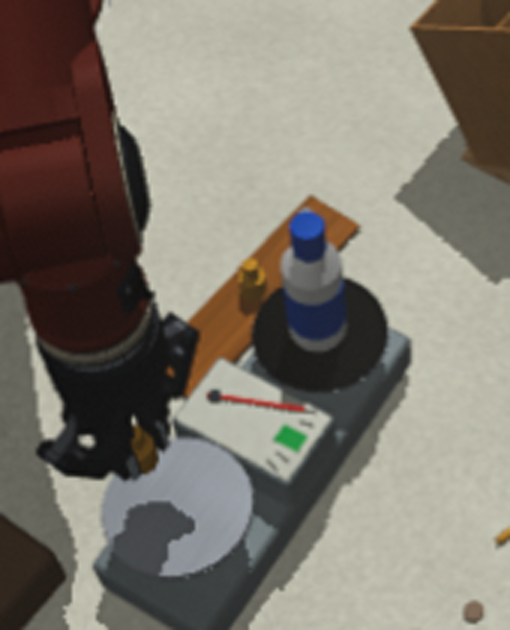

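```bash
python3 - <<'E'
from h import *
from station import arm,snapshot
t=WP-.02*BX
arm.line_to([t[0],t[1],.203],.15)
for z in [.200,.1985,.197,.1955]:
    arm.line_to([t[0],t[1],z],.05); f=fz(6); print(z,f)
    if f>0.3: break
arm.move_gripper(.5); 
arm.line_to([t[0],t[1],.30],.2)
arm.movep([.445,-.124,.20],QD)
arm.pause(.3)
print(arm.read_time())
for n,(x,y,w,h) in dict(scene=(200,170,150,190),top=(300,200,200,150)).items():
    im=snapshot(n);cv2.imwrite(f"pics/k_{n}f.png",im)
    cv2.imwrite(f"pics/k_{n}.png",cv2.resize(im[y:y+h,x:x+w],None,fx=3,fy=3,interpolation=cv2.INTER_CUBIC))
E
```

```text
0.2 0.15833408909881488
0.1985 -0.24717759753556115
0.197 0.09561969497673034
0.1955 0.21587119929648355
21.4833
```

View pics/k_scene.png

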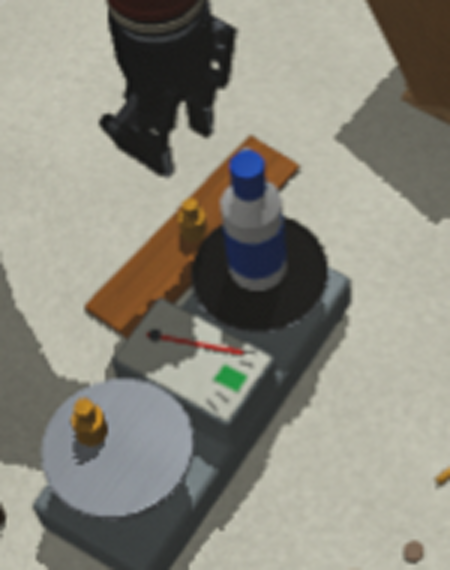

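View pics/k_top.png

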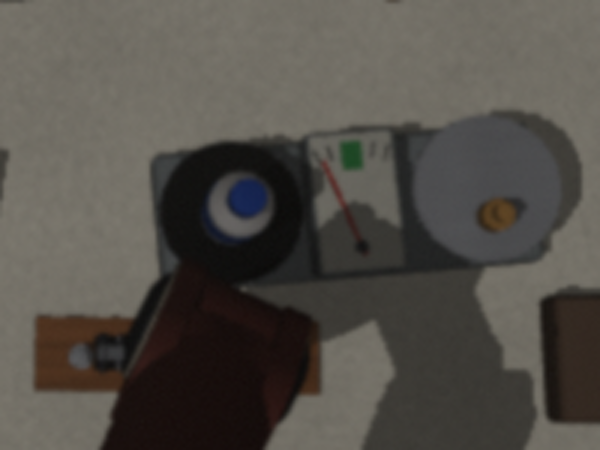

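The first brass weight stands on the steel pan. I'll measure the needle angle from its red pixels to estimate the remaining difference.

```bash
cat > needle.py <<'E'
from h import *
def needle(f):
    im=cv2.imread(f).astype(int); s=im[235:300,400:440]
    m=(s[...,2]-np.maximum(s[...,0],s[...,1]))>25
    ys,xs=np.nonzero(m)
    P=np.array([atz('top',(x+400,y+235),.101)[:2] for x,y in zip(xs,ys)])
    w=np.array([s[y,x,2]-max(s[y,x,0],s[y,x,1]) for x,y in zip(xs,ys)],float)
    c=np.average(P,axis=0,weights=w);d=P-c
    v=np.linalg.eigh((d*w[:,None]).T@d)[1][:,1]; v=v*np.sign(v[0])
    return np.arctan2(v[1],v[0]),len(P)
E
python3 - <<'E'
from needle import *
a0=needle('pics/top0.png')[0]
for f in('top0','f_topf','k_topf'):
    a,n=needle(f'pics/{f}.png');print(f,a,n,'mm',(a-a0)/.03)
E
```

```text
top0 0.11125229400100989 44 mm 0.0
f_topf 0.4585744603794079 47 mm 11.5774055459466
k_topf 0.4203068534616088 22 mm 10.30181864868663
```

About 10.3 mm (≈105 g) remains, which matches the wrist reading of ~0.21 kg, so the second brass weight is right.

```bash
python3 - <<'E'
from h import *
from station import arm,snapshot
x,y=.4450,-.1238
arm.line_to([x,y,.13],.2); arm.line_to([x,y,.089],.08); print('down',fz())
arm.move_gripper(0,30); print('grip',arm.read_opening())
arm.line_to([x,y,.10],.06); arm.line_to([x-.01,y,.30],.25); print('up',fz(8),arm.read_opening(),arm.read_time())
t=WP+.02*BX
arm.line_to([.46,-.30,.30],.3)
arm.line_to([t[0],t[1],.27],.25)
arm.line_to([t[0],t[1],.202],.15)
cv2.imwrite('pics/m.png',cv2.resize(snapshot('scene')[150:360,180:350],None,fx=3,fy=3,interpolation=cv2.INTER_CUBIC))
print(arm.read_time(),fz())
E
```

```text
down -0.07963848666389377
grip 0.25303236202675994
up -1.097088490616181 0.2554920407113999 24.4333
26.5583 -0.5080947689846183
```

View pics/m.png

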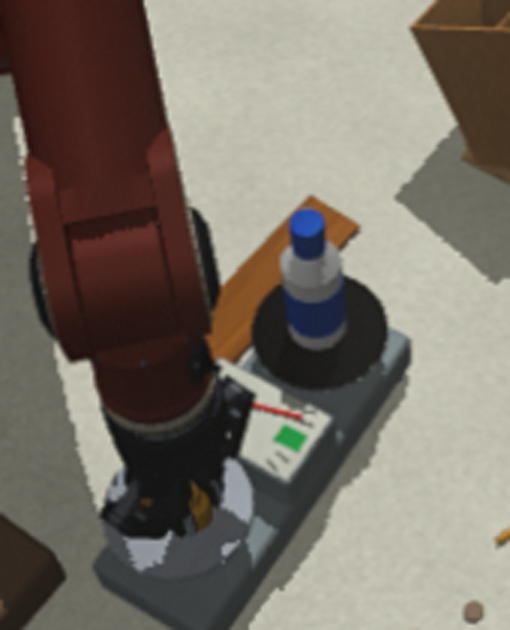

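```bash
python3 - <<'E'
from h import *
from station import arm,snapshot
t=WP+.02*BX
arm.line_to([t[0],t[1],.190],.04); print(fz(6))
arm.move_gripper(.5); arm.pause(.2)
arm.line_to([t[0],t[1],.31],.2)
arm.movep([.44,-.02,.36],QD)
arm.pause(.8)
print(arm.read_time())
for n,(x,y,w,h) in dict(scene=(200,170,150,190),top=(300,200,200,150)).items():
    im=snapshot(n);cv2.imwrite(f"pics/n_{n}f.png",im)
    cv2.imwrite(f"pics/n_{n}.png",cv2.resize(im[y:y+h,x:x+w],None,fx=3,fy=3,interpolation=cv2.INTER_CUBIC))
from needle import needle
a0=needle('pics/top0.png')[0];print((needle('pics/n_topf.png')[0]-a0)/.03)
E
```

```text
-0.1229868938515112
30.55
0.4104120208902574
```

View pics/n_scenef.png

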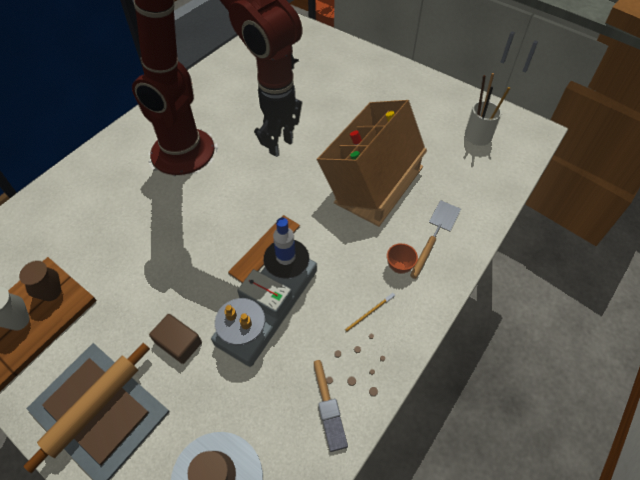

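View pics/n_top.png

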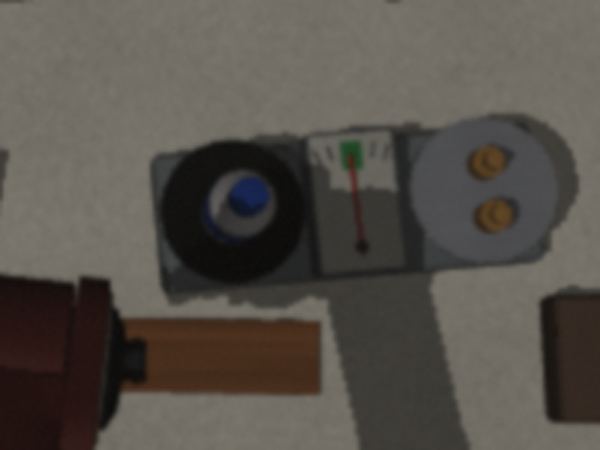

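View pics/n_scene.png

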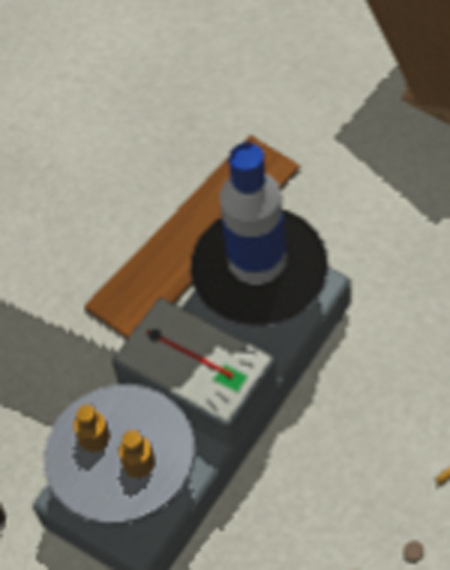

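The needle is in the green band (0.4 mm from level), with both brass weights upright and about 41 mm apart. The steel weight is hidden by the arm, so I'll move clear and confirm.

```bash
python3 - <<'E'
from h import *
from station import arm,snapshot
arm.movep([.40,.20,.42],QD); arm.pause(.3)
im=snapshot('top');cv2.imwrite('pics/z.png',im)
from needle import needle
a0=needle('pics/top0.png')[0];print((needle('pics/z.png')[0]-a0)/.03,arm.read_time())
E
```

```text
0.25197672491460205 31.925
```

View pics/z.png

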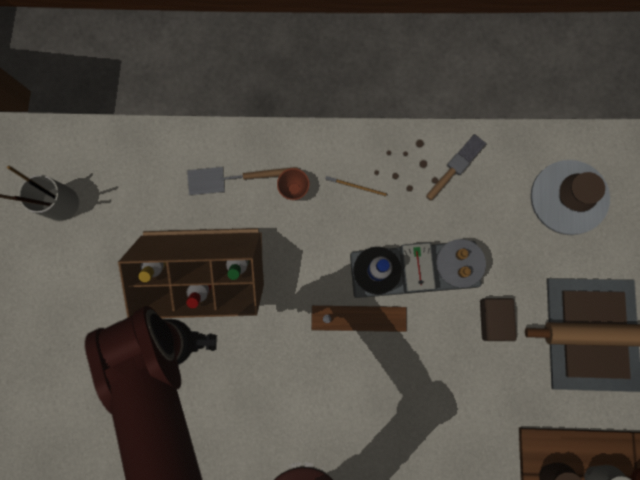

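The steel weight is still on its board at (328,319), and the other bottles and bystanders are where they were. The needle is steady in the green.

```bash
python3 -c "
from station import ticket
print(ticket.finish_job())"
```

```text
the job is handed in; nothing more can be done
None
```

The blue bottle is out of the carton and standing upright in the middle of the black pan. With both brass weights (200 g) on the steel pan, the needle rests in the green band. I handed the job in at about 32 s of the 72 s allowed.

Last checks, all from the pictures before handing in:
- **Balance:** the needle stood about 0.3 mm from level; the band allows 3.5 mm.
- **Bottle weight:** the wrist force gave roughly 0.22 kg. The needle after the first brass weight implied about 205 g, so two brass weights fitted both readings.
- **Everything else:** the yellow, green and red bottles are in their cells, and the steel weight is still on its board. The bystanders look unmoved, and the arm is clear of everything.

None of the checks failed. The only small mismatches were heights that measured 2–3 mm below the stated values (pan tops, one brass weight), close to the 2 mm calibration limit.

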